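# Park the parts pot under the spring-closed dust cover

## Robot

A 6-joint arm with a two-finger parallel gripper is mounted at the origin on a cart in front of the work surface, level with it; the furniture and walls round the work are solid. World frame = base frame: x ahead of the robot, y to its left, z up, the work surface at z = 0. Lengths are in mm, angles in rad, forces in N, time in s.
With the tool pointing down it reaches from about 300 to 775 mm from the base axis. Payload 14.6 kg.
Tool frame: the origin (TCP) lies on the centre line of the jaws, within the pads' length; the fingertips stand 19 mm ahead of it and the grasp point (between the pads) is the TCP (bot.tip_reach is the distance from the TCP to the fingertips, in mm); z points along the fingers, y is the line along which they close (so a half turn about z gives the same grasp; the last joint's range is limited). The gripper opens to 85 mm and grips with 20 to 120 N. Pads are 22 mm wide; open, the fingers measure 114 mm over their backs; the gripper's body (76 mm by 85 mm) begins 54 mm behind the grasp point. The pads swing forward as they close: fully open they stand 13 mm farther back than shut.
Start: joints at [-1.221, 0.3, 1.521, -0, 1.321, -0.067], TCP at [222.652, -502.907, 250.281] pointing down, gripper open.
Joint ranges: [-3.03, 3.03], [-0.79, 2.21], [0.23, 2.52], [-1.04, 4.18], [0, 3.07], [-2.55, 2.55]. Speed limits (rad/s): [2.22, 2.22, 2.57, 3.14, 3.14, 3.14].

## Interface

Orientations are given as a unit quaternion [w, x, y, z].
In Python, from rig import bot gives the robot as it stands. Calls block until the motion is done:
- bot.move_to(position, orientation): joint-space move of the TCP to a pose.
- bot.servo_line(position, attitude=None, speed=150, until_force=None): straight line of the TCP; attitude=None keeps the orientation; speed is the mean speed in mm/s. With until_force (N) it stops when the force on the tool has changed by that much, and returns True; else False.
- bot.move_joints(angles): joint-space move.
- bot.move_gripper(opening, grip_force=None): finger opening in mm; grip_force is the grip in N (None keeps the last); returns when the fingers have stopped.
- bot.dwell(seconds).
- bot.ik(position, orientation): joint angles nearest the present ones, or None.
- bot.read_state(): the state.
- bot.read_camera(name): name is "scene" or "top"; returns a dict with "image" (384x512x3 uint8, blue, green, red), "depth" (384x512 float32, mm along the optical axis (not along the pixel's ray), 0 where there is no reading), "fovy" (degrees; the focal length in pixels is half the picture's height over the tangent of half this angle, whatever the lens; pixels are square), "cx", "cy" (the principal point, pixels), "eye" and "attitude" of the camera in the world. Camera axes: x right, y down, z forward; pixel columns grow to the right and rows downward; lengths in mm; the calibration is good to about 2 mm. A picture is of the moment at which its call begins.
A pose or a line that the arm cannot do raises bot.MotionError and nothing moves.
- bot.finish_job(): hands the job in; it is judged then, once.
The state is a dict: "clock": time; "joint_positions": joint angles; "qvel": joint speeds; "effort": joint torques, N m; "ee_pos": TCP position; "tool_rot": TCP orientation; "ft_force": force on the tool from outside, world axes, zero at the start; "moment": the same for the moment, N m; "grip_width": finger opening in mm; "grip_force": force on a finger pad.
Only numpy, scipy, OpenCV 4.12 (cv2) and the standard library are available. Lean on these libraries where they do the work, as an engineer would, in place of code of your own. Each camera call takes 0.05 s, during which the arm holds its last target. There are 200 camera calls.

## Task

Put the parts pot that stands in the lane of the parking bay away under the bay's spring-closed dust cover: press the thumb bar down with one fingertip to hold the cover open, and while it is held push the pot along the lane with the other fingertip until it is fully home against the end stop. Then let go of the bar so that the cover springs shut behind it. The pot is only pushed, never lifted; leave the other things where they are.

Things in the scene. Friction and masses are not known exactly. Their poses are not given: they have to be found in the camera images.
- bay: Parking bay for one parts pot, fixed to the worktop: dark steel plate, 4 mm thick, with a straight open-topped lane 48 mm wide. Origin: on the worktop, on the lane's centre line, below the front edge of the shut cover. x runs along the lane in the direction of pushing in, y to the left, z up. In this frame, mm: plate x -120 to 62, y -72 to 32; left lane wall y 24 to 30, top z 24.
- pot_home (a point): Where the centre of the pot's underside lies when the pot is fully home: on the plate at bay x 33, y 0, z 4 mm. The end stop's face is at bay x 54, its top at z 24; the lane walls run from bay x -80 to 58, the right one at y -28 to -24 with its top at z 14.
- cover_hinge (a point): Point on the axis of the cover's shaft, at bay x 0, y -36, z 30 mm; the axis runs along the bay's x. Two hinge posts carry it at bay y -42 to -30 (x -110 to -102 and x 45 to 53), top z 36 mm.
- cover: Dust cover with its thumb bar, one moving part: a flat aluminium flap on a shaft along the bay's x. Origin on the shaft's axis at bay x 0; axes as the bay's when shut. Shut, the flap lies level over bay x 0 to 58, y -34 to +8, z 29 to 31 mm. Fully open it stands nearly upright at bay y -38 to -16, top 74 mm above the worktop. A spring shuts it when the bar is let go.
- cover_angle (a joint): Opening angle of the cover, rad: 0 shut, growing as it swings up about the shaft, hard stop at 1.45. Above 0.8 the pot passes below the lip; above 1.2 the lane from bay y -7 mm to the left is free for a finger too.
- cover_lip (a point): Middle of the lower edge of the lip that hangs down across the cover's front edge. Shut, the lip fills bay x 0 to 3, y -22 to +4, down to z 15 mm, and bars the lane to the pot, however hard the pot is pushed.
- thumb_bar (a point): Point on the axis of the thumb bar at bay x 0. The bar, 8 mm thick, is the outer edge of a plate right of the lane (bar bay x -118 to +36, plate -100 to +34), 30 mm from the shaft; press it down anywhere along it, a fingertip can slide along it. Shut: y -60, z 48 mm, top 52. Angle below level = cover angle - 0.65: at 0.65 y -66, z 30; at the stop y -57, top 12.5. Takes 1.5 to 4 N.
- parts_pot: The pot to put away: round screw-top parts pot, 42 mm in diameter, 20 mm high, pale; the only one in the lane, standing on the plate with its centre 35 to 58 mm before the cover's front edge. Origin at the centre of its underside, 4 mm above the worktop.
- spare_pot_a: Another parts pot with a dark lid, 42 mm in diameter, 20 mm high, on the worktop to the right of the bay; origin at the centre of its underside. Not to be disturbed.
- spare_pot_b: Another pale parts pot, 42 mm in diameter, 20 mm high, on the worktop to the right of the bay; origin at the centre of its underside. Not to be disturbed.
- loupe: Black eye loupe, 36 mm wide, 30 mm high, on the worktop to the right of the bay's far end; origin at the centre of its underside. Not to be disturbed.
- oil_block: Black oil-cup block, 26 x 88 x 16 mm, on the worktop to the left of the bay; origin at the centre of its underside, long side along its y. Not to be disturbed.
- putty: Small block of cleaning putty, 22 x 30 x 12 mm, on the worktop to the left of the bay's far end; origin at the centre of its underside. Not to be disturbed.
Mind the look-alikes: they are no part of the job. Of the things that look like the bay, the larger one is meant.

How it is judged:
By the outcome, as a careful person would: the job done as asked, in the order asked, and still so for the second after the job is handed in, with the robot touching nothing.
It also fails if it takes over 32 s, if anything falls off the work surface, if the arm or the gripper's body presses on something with over 40 N, if the wrist force passes 120 N, or if a joint passes its speed limit or range.

## Working session

There is one attempt and no reset: what is moved stays moved. The work goes in short steps, each a Python script; the robot and the scene stay as the last script left them, time stands still between calls to the robot, and variables do not carry over. Pictures are saved under pics/ and viewed, at most 10 in all, crops included, and the job is handed in when it is done.

```bash
ls; mkdir -p pics
python3 - <<'E'
from rig import bot
import cv2,numpy as np,pickle
for n in("scene","top"):
    c=bot.read_camera(n); pickle.dump(c,open(n+'.pkl','wb')); cv2.imwrite(f'pics/{n}0.png',cv2.resize(c['image'],(800,600),interpolation=cv2.INTER_CUBIC))
    print(n,c['fovy'],c['cx'],c['cy'],c['eye'],c['attitude'])
print(bot.read_state(),bot.tip_reach)
E
```

```text
pics
scene 47.77198118630105 248.53994055988838 188.7789194284041 [ 269.20808563 -658.92463916  714.54463744] [-0.3231652   0.90364295 -0.26447612  0.09511074]
top 43.28716075534945 248.0564501742988 196.44326648129822 [ 383.55269505 -213.08839998  885.30200386] [-0.08131981  0.71297637 -0.6922527   0.07640678]
{'clock': 0.1, 'joint_positions': array([-1.22062258e+00,  3.00445255e-01,  1.52150894e+00,  3.02076935e-05,
        1.32067878e+00, -6.66052973e-02]), 'qvel': array([-0.00039543, -0.00237049, -0.00162172,  0.00044012, -0.00072805,
        0.00124301]), 'effort': array([ 1.92320673e-03, -5.44378603e+01, -3.62368655e+01, -2.61731032e-05,
        3.05593581e-03,  5.90909508e-06]), 'ee_pos': array([ 222.58845064, -502.74918186,  249.76599295]), 'tool_rot': array([-5.17008674e-04,  9.78366009e-01,  2.06880839e-01, -5.90186261e-05]), 'ft_force': array([-0.46546847, -0.35557068, -0.87614499]), 'moment': array([0.00208137, 0.00777347, 0.00237951]), 'grip_force': 0.0, 'grip_width': 85.41857987018109} 19.0
```

View pics/top0.png

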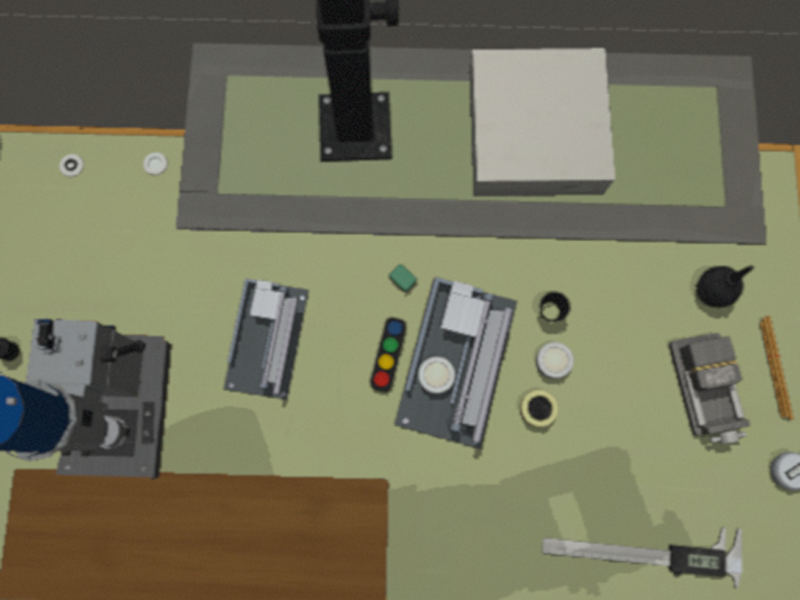

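View pics/scene0.png

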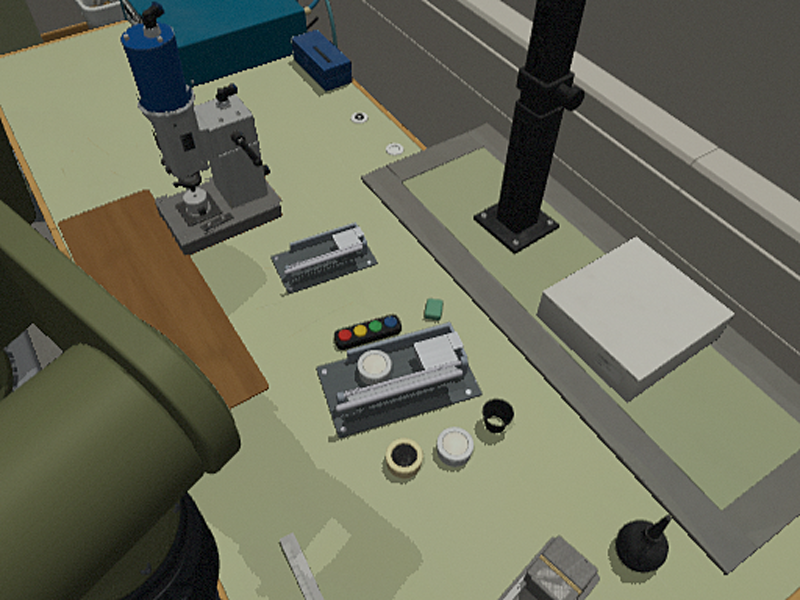

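The pictures show the larger bay in the top view at about (455,360), with the lane running up-image, the pot at (436,375) and the cover at (465,310). The posts, spare pots and loupe are to its right, and the oil block and putty to its left. Next I'll take an enlarged crop.

```bash
cat > h.py <<'E'
import numpy as np,cv2,pickle
from scipy.spatial.transform import Rotation as R
def cam(c):
    f=c['image'].shape[0]/2/np.tan(np.radians(c['fovy'])/2); q=c['attitude']
    return f,R.from_quat([q[1],q[2],q[3],q[0]]).as_matrix(),np.array(c['eye'])
def onz(c,u,v,z):
    f,M,e=cam(c); d=M@np.array([(u-c['cx'])/f,(v-c['cy'])/f,1]); return e+d*(z-e[2])/d[2]
def px(c,p):
    f,M,e=cam(c); q=M.T@(np.array(p)-e); return np.array([c['cx']+f*q[0]/q[2],c['cy']+f*q[1]/q[2]])
E
python3 - <<'E'
from h import *
c=pickle.load(open('top.pkl','rb'))
k=c['image'][170:295,240:390]
cv2.imwrite('pics/crop1.png',cv2.resize(k,None,fx=5,fy=4.8 if 0 else 5,interpolation=cv2.INTER_CUBIC)[:600])
E
```

```text
(no output)
```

View pics/crop1.png

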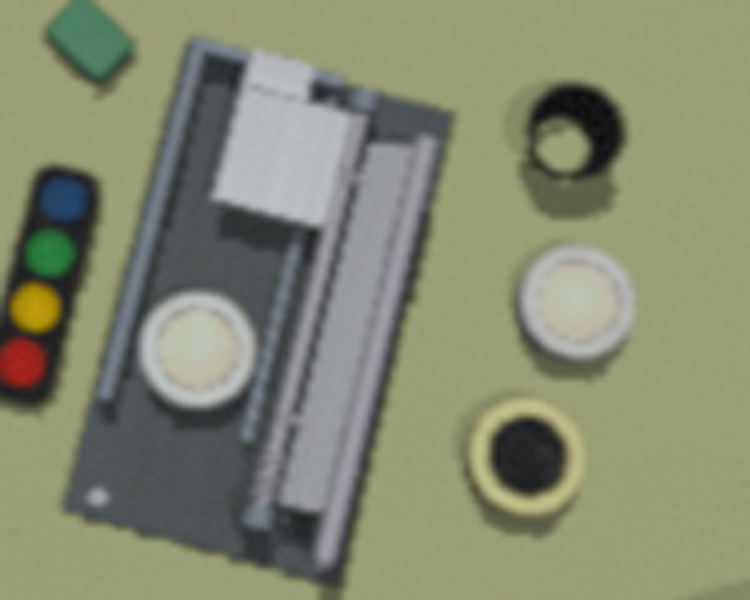

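Run:
```python
from h import *
from scipy.optimize import least_squares
c=pickle.load(open('top.pkl','rb'))
P=[((65,511),(-120,32,4)),((338,583),(-120,-72,4)),((453,112),(62,-72,4)),((108,400),(-80,27,24)),((213,200),(0,8,31)),((328,560),(-118,-60,50)),((430,137),(36,-60,50)),((198,40),(58,29,24))]
def pred(x,p):
    a=x[2]; return px(c,[x[0]+p[0]*np.cos(a)-p[1]*np.sin(a),x[1]+p[0]*np.sin(a)+p[1]*np.cos(a),p[2]])
f=lambda x:np.concatenate([pred(x,p)-(np.array(u)/5+[240,170]) for u,p in P])
w=onz(c,240+58,170+42,4);print('guess',w)
s=least_squares(f,[w[0],w[1],0.0]);print(s.x,f(s.x).reshape(-1,2).round(2))
np.save('bay.npy',s.x)
def tob(w):
    a=s.x[2];d=np.array(w[:2])-s.x[:2];return np.array([d@[np.cos(a),np.sin(a)],d@[-np.sin(a),np.cos(a)]])
for n,u,z in [('pot',(198,348),24),('spB',(577,300),20),('spA',(527,455),20),('loupe',(577,125),30),('oil',(65,175),16),('oiln',(20,400),16),('oilnr',(45,405),0),('oilfr',(98,180),16),('putty',(90,40),12)]:
    p=onz(c,240+u[0]/5,170+u[1]/5,z);print(n,p.round(1),tob(p).round(1))
# refine w/ depth: pot top height
f_,M,e=cam(c)
for u in [(198,348),(280,160),(577,300)]:
    a,b=int(240+u[0]/5),int(170+u[1]/5);d=c['depth'][b,a];print((e+M@np.array([(a-c['cx'])/f_,(b-c['cy'])/f_,1])*d).round(1))
```

```text
guess [ 556.91421237 -297.31746252    4.        ]
[ 5.53767200e+02 -2.75020908e+02 -2.32379748e-01] [[-0.41 -0.23]
 [ 1.11  0.56]
 [ 0.74 -0.76]
 [-0.45  0.02]
 [ 0.12 -0.62]
 [-0.27  1.1 ]
 [-0.29  0.33]
 [-0.51 -0.62]]
pot [ 501.7 -262.9   24. ] [-53.4  -0.2]
spB [ 523.7 -399.5   20. ] [  -0.6 -128. ]
spA [ 467.5 -380.7   20. ] [ -59.6 -122.7]
loupe [ 586.2 -398.6   30. ] [  60.  -112.8]
oil [ 565.2 -213.6   16. ] [-3.  62.4]
oiln [ 482.2 -199.7   16. ] [-87.   56.8]
oilnr [ 482.4 -208.6    0. ] [-84.7  48.2]
oilfr [ 563.7 -225.7   16. ] [-1.7 50.3]
putty [ 617.8 -221.5   12. ] [50.  66.8]
[ 502.9 -261.8   23. ]
[ 569.9 -291.    30.7]
[ 524.3 -399.6   16.3]
```

```bash
cat >> h.py <<'E'
B=np.load('bay.npy'); T=np.radians(12); YC=-28.5
Rz=R.from_euler('z',B[2]).as_matrix()
Rt=Rz@np.array([[np.cos(T),0,np.sin(T)],[0,-1,0],[np.sin(T),0,-np.cos(T)]])
_q=R.from_matrix(Rt).as_quat(); Q=[_q[3],_q[0],_q[1],_q[2]]
def tcp(fx,rz,y=YC,r=19):
    """TCP for front-bottom tip edge at bay x=fx, lowest (rear) tip edge at z=rz"""
    F=np.array([B[0],B[1],0])+Rz@[fx,y,rz+22*np.sin(T)]
    return F-Rt@[11,0,r]
def inv(p,r=19):
    b=Rz.T@(np.array(p)+Rt@[11,0,r]-[B[0],B[1],0]); return b-[0,0,22*np.sin(T)]
E
python3 - <<'E'
from h import *
from rig import bot
print(bot.ik(tcp(-86,65),Q),bot.ik(tcp(15,10),Q))
bot.move_gripper(53)
bot.move_to(tcp(-86,70),Q)
s=bot.read_state();print(s['clock'],s['grip_width'],s['ft_force'],inv(s['ee_pos']))
print(bot.servo_line(tcp(-86,3),speed=40,until_force=8))
s=bot.read_state();print(s['clock'],s['grip_width'],s['ft_force'],inv(s['ee_pos']))
for n in("scene","top"):
    c=bot.read_camera(n)
    cv2.imwrite(f'pics/{n}1.png',cv2.resize(c['image'][170:295,240:390] if n=='top' else c['image'][180:320,180:350],None,fx=4,fy=4,interpolation=cv2.INTER_CUBIC))
E
```

```text
[-0.66311932  0.37864436  1.85805799  0.13227576  0.71844366  1.04854596] [-0.59010414  0.64087375  1.59851108  0.11207591  0.70878541  1.13502438]
1.8583 53.253011408417734 [-0.55253088 -0.31475436  0.06976228] [-85.82112515 -29.22428747  70.47376921]
True
3.225 52.76018432223388 [0.15282298 1.86038157 4.97907132] [-85.9234197  -28.08846026   8.72306231]
```

View pics/scene1.png

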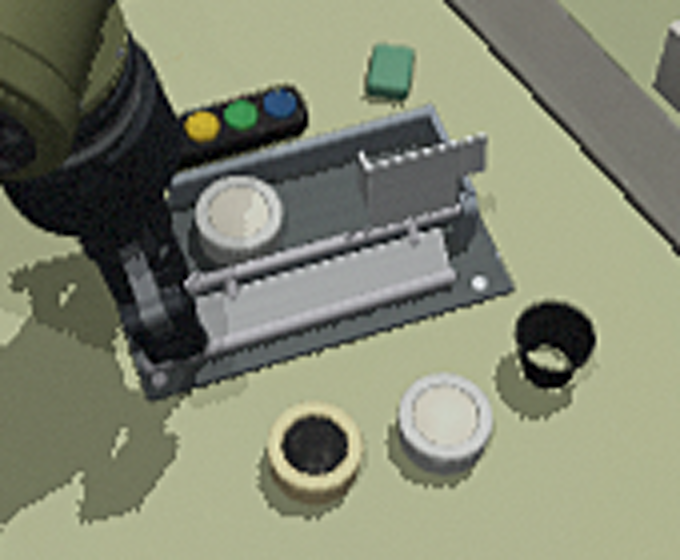

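View pics/top1.png

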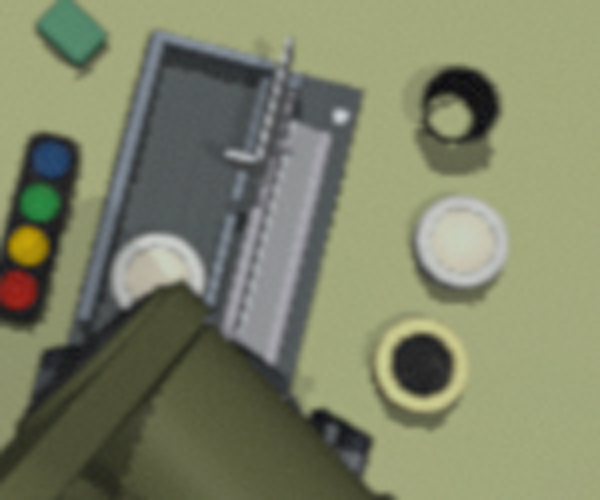

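The scene view shows the flap upright (about (425,175)) with the bar down, and the pot in the lane at (238,215) ahead of the fingertip. Next I push.

Run:
```python
from h import *
from rig import bot
hz=8.7
print(bot.servo_line(tcp(-5,hz),speed=60,until_force=12))
s=bot.read_state();print(s['clock'],s['ft_force'],inv(s['ee_pos']))
print(bot.servo_line(tcp(20,hz),speed=25,until_force=8))
s=bot.read_state();print(s['clock'],s['ft_force'],Rz.T@s['ft_force'],inv(s['ee_pos']))
for n in("scene","top"):
    c=bot.read_camera(n)
    cv2.imwrite(f'pics/{n}2.png',cv2.resize(c['image'][170:295,240:390] if n=='top' else c['image'][180:320,180:350],None,fx=4,fy=4,interpolation=cv2.INTER_CUBIC))
```

```text
False
4.825 [-0.27570876 -0.69520945  2.99480147] [ -4.99640897 -28.57170922   8.8348723 ]
True
5.575 [-5.45651615  0.96207664  7.16456609] [-5.53141149 -0.32038561  7.16456609] [ 14.13874335 -28.48179666   8.49872899]
```

View pics/scene2.png

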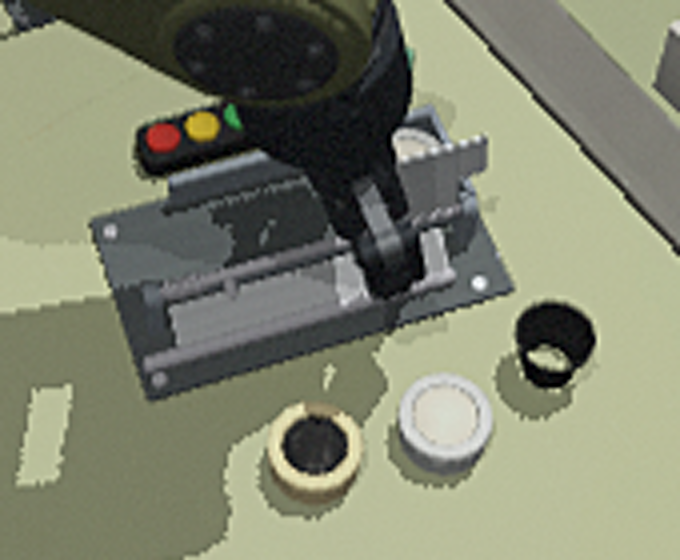

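The picture shows the pot (410,145) at the far end beside the open flap. I'll nudge it again to confirm, back off while still holding the bar, and look before releasing.

Run:
```python
from h import *
from rig import bot
print(bot.servo_line(tcp(20,8.7),speed=15,until_force=10))
s=bot.read_state();print(s['clock'],Rz.T@s['ft_force'],inv(s['ee_pos']))
bot.servo_line(tcp(-60,8.7),speed=80)
s=bot.read_state();print(s['clock'],Rz.T@s['ft_force'],inv(s['ee_pos']))
c=bot.read_camera("top")
cv2.imwrite('pics/top3.png',cv2.resize(c['image'][170:295,240:390],None,fx=5,fy=5,interpolation=cv2.INTER_CUBIC)[:600])
pt=lambda x,y,z:(px(c,[B[0],B[1],0]+Rz@[x,y,z])-[240,170])*5
print('expected pot top centre px',pt(33,0,24),'rim',pt(54,0,24),pt(12,0,24))
```

```text
True
5.9083 [-3.63831776  0.78158295  6.86836698] [ 14.11131509 -28.34124485   8.13004642]
6.9833 [-1.11682341  0.46223311  3.75992304] [-60.03387261 -28.41341604   8.53522606]
expected pot top centre px [255.62023251 120.59071978] rim [269.36176213  66.78352872] [241.73876781 174.94584933]
```

View pics/top3.png

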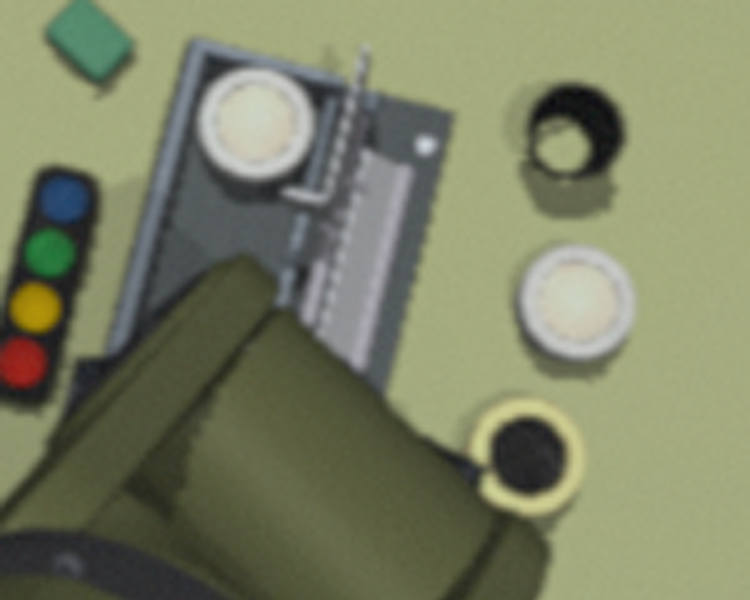

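The pot centre is at (256,125) and the rim touches the end stop. That is 4 crop px off the prediction, and the fit's own bias at the bay's far end was about 3.5 px. The second push, another 10 N, moved nothing, so it is home. Next I release the bar.

Run:
```python
from h import *
from rig import bot
bot.servo_line(tcp(-60,65),speed=50)
bot.servo_line(tcp(-110,200),speed=150)
bot.dwell(0.5)
s=bot.read_state();print(s['clock'],s['ft_force'])
c=bot.read_camera("top")
cv2.imwrite('pics/top4.png',cv2.resize(c['image'][165:290,240:390],None,fx=4,fy=4,interpolation=cv2.INTER_CUBIC))
c=bot.read_camera("scene")
cv2.imwrite('pics/scene4.png',cv2.resize(c['image'][180:320,180:350],None,fx=4,fy=4,interpolation=cv2.INTER_CUBIC))
```

```text
9.9167 [-0.92578135 -0.76107772 -0.78337455]
```

View pics/scene4.png

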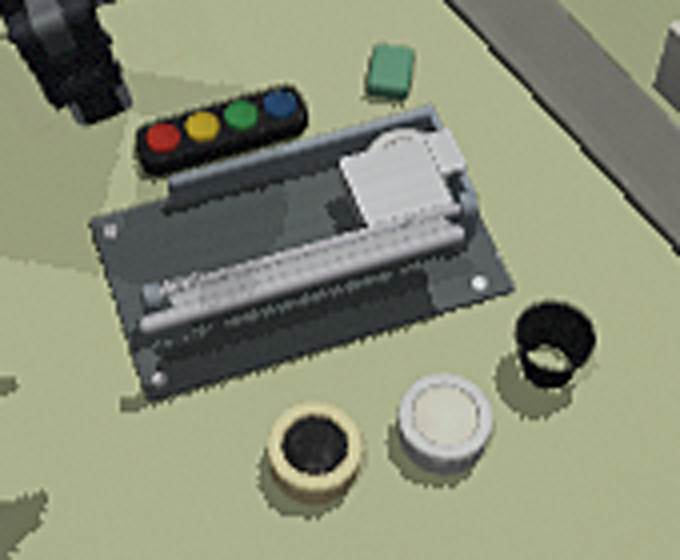

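View pics/top4.png

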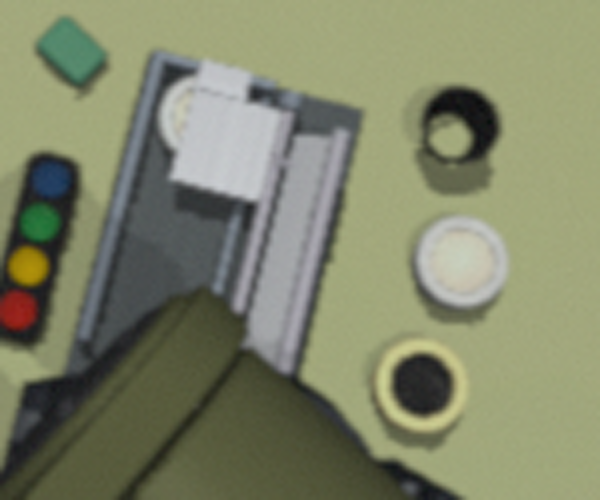

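The cover is shut over the pot (scene view, flap at about (400,185)), and the other things are where they were.

```bash
python3 -c "
from rig import bot
print(bot.finish_job())"
```

```text
the job is handed in; nothing more can be done
None
```

The pot is home against the end stop, the cover has sprung shut behind it, nothing else was moved, and the job is handed in at about 10 s on the robot's clock.

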